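# Swap the melter's hot lid for its flat cover

## Task

The chocolate melter is preheated and its lid is too hot to touch: take the lifter from its cradle, hook it under the lid's loop handle, lift the lid clear, carry it level (never tipped more than 20 degrees, and never touched by the gripper or arm) and set it down gently in the middle of the square drip tray. Hang the lifter back upright in its cradle, and only then slide the melter's flat cover fully home over the open well. Do not knock or shift the bottles, jars and bowl.

Things in the scene. Friction and masses are not known exactly. Their poses are not given: they have to be found in the camera images.
- grip (a point): Lid lifter: centre of its wooden T grip, a level bar 120 mm long along its y, 18 mm thick along x, 20 mm high. A steel shank drops from the bar's middle: 32 mm straight down, then set back 22 mm to -x, to two hook prongs at the foot (see saddle). 150 g. At the start it hangs upright in the cradle, with the cradle's yaw.
- saddle (a point): Lifter's hook: lowest point of its two V-shaped prongs, right below the grip centre: wire centre 108 mm below it, underside 112 mm below. Prongs: 7 mm wire at y = -12 and +12 mm, hooking toward +x; tips 18 mm to +x (front 22 mm), 94 mm below the grip centre (top of wire 90 mm). A loop bar resting in the V has its centre 98 mm below the grip centre.
- lifter: The same lid lifter (origin and axes as grip).
- seat (a point): Lifter cradle (fixed, dark steel, base 90 x 130 mm): where the grip centre is when the lifter hangs there, 135 mm above the table. Two posts 12 mm wide at y = -42 and +42 mm, 125 mm high; the grip lies along y across them between 8 mm high lips 28 mm apart along x. 72 mm are free between the posts. The lifter comes out straight up and may go back either way round.
- lid: Hot steel lid of the melter: flange 124 mm in diameter, origin at the centre of the flange's underside, z up; below it a plug 100 mm in diameter and 8 mm deep; its top rises to 10 mm. 200 to 420 g, balanced about its axis. On it stands a wire loop handle (see loop).
- loop (a point): Centre of the top bar of the lid's loop handle, 58 mm above lid on the lid's axis. The loop is an upright arch of dark 8 mm round wire in the lid's y-z plane: straight level top bar along y from -34 to +34 mm, legs at y = -42 and +42 mm; under the bar 44 mm are free above the lid.
- well (a point): Centre of the mouth of the melter's round well (116 mm across), on the melter's deck, 88 mm above the table; the lid sits there at the start. The melter is a fixed white steel box 160 (x) x 300 (y) x 100 mm; the well is 78 mm to +y of its middle. Axes as the melter's.
- cover (a joint): Flat aluminium cover of the melter on its rails: 0 = pulled right off the well, 0.158 m = fully home over the well (end stop). It slides along the melter's +y, stays where it is left, takes about 2 N. The seated lid blocks its way.
- cover_handle (a point): Centre of the upright black handle in the middle of the cover: 50 mm along the melter's x, 12 mm thick along y, 32 mm high (its top 128 mm above the table, the cover's plate 96 mm). Moves with the cover. Axes as the melter's.
- tray_floor (a point): Centre of the floor of the square drip tray (fixed, 158 x 158 mm outside, 150 inside, walls 10 mm high, floor 4 mm above the table). When the lid lies in it, lid is 8 mm above this point.
- bottle_a_mid (a point): Middle of a white bottle, 54 mm in diameter, 190 mm high (bystander).
- bottle_b_mid (a point): Middle of an amber bottle, 54 mm in diameter, 190 mm high (bystander).
- jar_a_mid (a point): Middle of a clear jar, 60 mm in diameter, 170 mm high (bystander).
- jar_b_mid (a point): Middle of a clear jar with brown label, 60 mm in diameter, 170 mm high (bystander).
- ramekin_mid (a point): Middle of a white bowl, 72 mm in diameter, 40 mm high (bystander). Not listed, all fixed: a pan (65 mm high) and a cake-pop stand (114 mm) beyond the melter, and trays and boxes along the table edges.
There are look-alikes about, which are no part of the job. What is shaped like the lifter but blue or red is not meant.

How it is judged:
By the outcome, as a careful person would: the job done as asked, in the order asked, and still so for the second after the job is handed in, with the robot touching nothing.
It also fails if it takes over 72 s, if anything falls off the work surface, if the arm or the gripper's body presses on something with over 40 N, if the wrist force passes 120 N, or if a joint passes its speed limit or range.

## Robot

A 7-joint arm with a two-finger parallel gripper is mounted at the origin on the work surface. World frame = base frame: x ahead of the robot, y to its left, z up, the work surface at z = 0. Lengths are in mm, angles in degrees, forces in N, time in s.
With the tool pointing down it reaches from about 425 to 950 mm from the base axis. Payload 16.7 kg.
Tool frame: the origin (TCP) lies on the centre line of the jaws, within the pads' length; the fingertips stand 14 mm ahead of it and the grasp point (between the pads) lies 5 mm behind it (bot.finger_overhang is the distance from the TCP to the fingertips, in mm); z points along the fingers, y is the line along which they close (so a half turn about z gives the same grasp; the last joint's range is limited). The gripper opens to 94 mm and grips with 3 to 60 N. Pads are 16 mm wide; open, the fingers measure 119 mm over their backs; the gripper's body (75 mm by 177 mm) begins 78 mm behind the grasp point.
Start: joints at [62.08, 24.414, 4.234, 92.017, -1.954, 63.644, -3.845], TCP at [223.671, -636.825, 219.467] pointing down, gripper open.
Joint ranges: [-163.25, 163.25], [-28.42, 122.38], [-70.27, 78.77], [12.13, 141.07], [-58.53, 238.53], [9.26, 117.41], [-156.51, 156.51]. Speed limits (degrees/s): [108.29, 108.29, 136.94, 136.94, 172.46, 172.46, 172.46].

## Interface

Orientations are given as [roll, pitch, yaw] about the fixed x, y, z axes, in that order (R = Rz(yaw) Ry(pitch) Rx(roll)).
In Python, from plant import bot gives the robot as it stands.
- The arm moves only by the shell command python3 -m pendant 'ROWS'. ROWS is JSON, a list of rows, each a list of 3 entries, a list of its own where there are three numbers: the opening, from 0 (shut) to 1 (fully open), then the shift along the tool's x, y, z in units of 500 mm (1.0 is 500 mm), then the turn, a rotation vector about the tool's x, y, z in units of 30 degrees (1.0 is 30 degrees). In form: [[grip, [x, y, z], [wx, wy, wz]], ...]. A call has 1 to 12 rows; each row is the pose to reach, as a shift and turn from the pose commanded when the call began, along the tool's axes at that moment; what a row does not reach only later rows make up. A row lasts 1/10 s, in which the tool goes at most 50 mm and 8.59 degrees, less where a joint would pass 70% of its speed; a pose out of reach is approached as far as the arm can. A call with a number of a shift or a turn outside -1 to 1 is refused whole. A call with a gripper value outside its range is refused whole. The fingers move at their own pace and stop on an object; the grip force is fixed at half the most. Time passes only in rows, so rows that repeat a pose let the fingers close. It gives the time, the measured TCP pose, the force, the opening and the grip force at its end, in the units of the state.
- bot.get_state(): the state, without advancing time (a new reading comes with each control period).
- bot.read_camera(name): name is "scene" or "top" or "wrist"; returns (picture, depth): 384x512x3 uint8, red, green, blue; 384x512 float32, mm along the optical axis (not along the pixel's ray), 0 where there is no reading.
- bot.calibration(name): a dict with "intrinsics" (3x3 intrinsics, pixels), "k1" (the pictures are not rectified: a ray, as slopes to the right and down, at radius r is drawn at 1 + k1 r^2 times it, then the intrinsics apply), "view" (4x4, takes a point from world to camera coordinates); the wrist camera has in their place "mount" (4x4, takes a point from camera to tool coordinates, whose origin is the TCP and whose axes are the flange's). Camera axes: x right, y down, z forward; pixel columns grow to the right and rows downward; lengths in mm; the calibration is good to about 2 mm. A picture is of the moment at which its call begins: read the wrist's pose just before it. calibration takes no time and is no camera call.
- bot.close_job(): hands the job in; it is judged then, once.
The state is a dict: "t": time; "joint_positions": joint angles; "joint_vel": joint speeds; "effort": joint torques, N m; "eef_pos": TCP position; "tool_rot": TCP orientation; "force": force on the tool from outside, world axes, zero at the start; "moment": the same for the moment, N m; "width": opening from 0.0 (shut) to 1.0 (fully open); "gripper_force": force on a finger pad.
Only numpy, scipy, OpenCV 4.12 (cv2) and the standard library are available. Lean on these libraries where they do the work, as an engineer would, in place of code of your own. Each camera call takes 0.05 s, during which the arm holds its last target. There are 200 camera calls.

## Working session

There is one attempt and no reset: what is moved stays moved. The work goes in short steps, Python scripts to look and compute and a shell command to move; the robot and the scene stay as the last step left them, time stands still between calls to the robot, and variables do not carry over. Pictures are saved under pics/ and viewed, at most 10 in all, crops included, and the job is handed in when it is done.

```bash
mkdir -p pics; ls
cat > h.py <<'E'
import numpy as np, cv2, json
from plant import bot
from scipy.spatial.transform import Rotation as R
def cam(n):
    s=bot.get_state(); p,d=bot.read_camera(n); c=bot.calibration(n)
    if n=="wrist":
        T=np.eye(4); T[:3,:3]=R.from_euler('xyz',s['tool_rot'],degrees=True).as_matrix(); T[:3,3]=s['eef_pos']
        M=T@np.array(c['mount'])
    else: M=np.linalg.inv(np.array(c['view']))
    return p,d,np.array(c['intrinsics']),c['k1'],M
def slopes(uv,K,k1):
    uv=np.atleast_2d(np.array(uv,float))
    return cv2.undistortPoints(uv[:,None],K,np.array([k1,0,0,0.]))[:,0]
def onplane(uv,K,k1,M,z):
    a=slopes(uv,K,k1); r=np.c_[a,np.ones(len(a))]@M[:3,:3].T; o=M[:3,3]
    return o+r*((z-o[2])/r[:,2])[:,None]
def bydepth(uv,d,K,k1,M):
    uv=np.atleast_2d(uv); a=slopes(uv,K,k1); z=d[uv[:,1].astype(int),uv[:,0].astype(int)]
    return (np.c_[a,np.ones(len(a))]*z[:,None])@M[:3,:3].T+M[:3,3]
def save(n,p): cv2.imwrite('pics/'+n,p[...,::-1])
E
python3 - <<'E'
from h import *
print(bot.get_state())
ims=[]
for n in("scene","top"):
    c=cam(n); np.savez(n,*c); ims.append(c[0]); save(n+'.png',cv2.resize(c[0],(800,600),interpolation=cv2.INTER_CUBIC)); print(n,c[2].tolist(),c[3],np.round(c[4],2).tolist())
E
```

```text
pics
{'t': 0.0, 'joint_positions': array([62.07919015, 24.45114678,  4.23241261, 92.05080437, -1.9570985 ,
       63.64330029, -3.84644992]), 'joint_vel': array([ 0.00905782,  0.04465809, -0.00910209,  0.05359156,  0.03101944,
       -0.04275126,  0.07490235]), 'effort': array([-5.42159341e-04, -9.35814142e+01,  3.66642863e+00, -4.54196870e+01,
       -4.87291929e-02,  2.00167077e-02,  1.49826683e-04]), 'eef_pos': array([ 223.55231555, -636.47151181,  218.76979675]), 'tool_rot': array([-1.79926984e+02,  2.97601995e-03,  1.93489605e+01]), 'force': array([-0.76240185,  0.06013939,  0.19654047]), 'moment': array([ 0.00986124, -0.00504124,  0.00508711]), 'gripper_force': 0.0, 'width': 0.9973251480723221}
scene [[417.67931329784443, 0.0, 257.5286848199882], [0.0, 417.67931329784443, 191.25341435727515], [0.0, 0.0, 1.0]] -0.062449243165500046 [[-0.23, 0.84, -0.48, 1157.15], [0.97, 0.2, -0.12, 46.88], [-0.0, -0.5, -0.87, 1274.37], [0.0, 0.0, 0.0, 1.0]]
top [[385.1146005942148, 0.0, 263.0296022373579], [0.0, 385.1146005942148, 191.7721846300749], [0.0, 0.0, 1.0]] -0.1160600865966691 [[0.02, -1.0, 0.07, 394.41], [-1.0, -0.02, -0.0, -104.41], [0.0, -0.07, -1.0, 1441.23], [0.0, 0.0, 0.0, 1.0]]
```

View pics/scene.png

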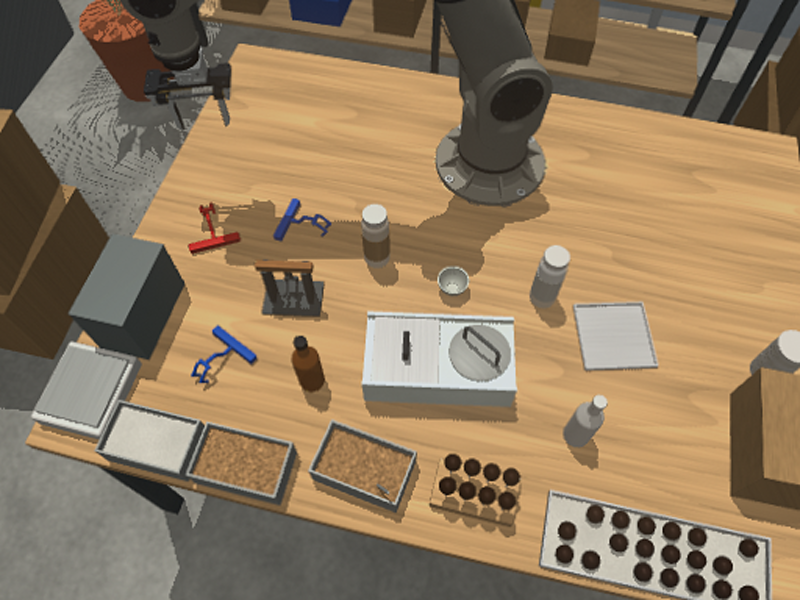

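View pics/top.png

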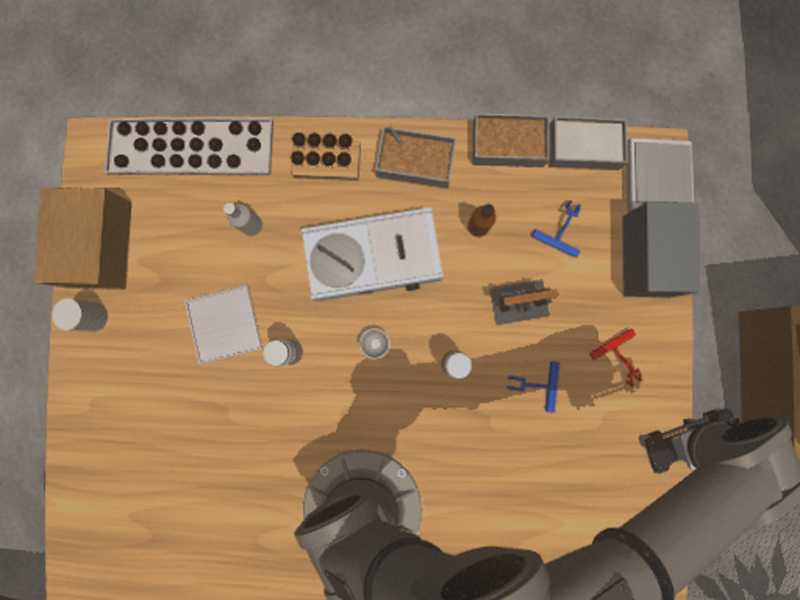

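The pictures show these, in 800x600 pixels:

| Thing | Scene | Top |
|---|---|---|
| Cradle with the wooden-grip lifter | (290,285) | (528,300) |
| Melter | (440,355) | (371,253) |
| Lid, with diagonal loop | (480,350) | (337,260) |
| Cover handle | (406,347) | (401,246) |
| Drip tray | (615,336) | (222,323) |

Lifter candidates in the top view are blue (557,235), blue (545,387), red (618,358) and the wooden one in the cradle (530,298). Only the wooden one is in the cradle and not blue or red, so that is the one meant.

```bash
cat > m.py <<'E'
from h import *
f=1.5625
C={n:(lambda z:[z[k] for k in z.files])(np.load(n+'.npz')) for n in("scene","top")}
P=[];Q=[]
for n in C:
    p,d,K,k1,M=C[n]; v,u=np.nonzero(d>0); uv=np.c_[u,v]; X=bydepth(uv,d,K,k1,M); P.append(X);Q.append(p[v,u])
def rect(X):
    r=cv2.minAreaRect(X[:,:2].astype(np.float32)); b=cv2.boxPoints(r); e=b[1]-b[0]; g=b[2]-b[1]
    if np.hypot(*g)>np.hypot(*e): e,g=g,e
    return np.round(r[0],1),'L',round(float(np.hypot(*e)),1),'W',round(float(np.hypot(*g)),1),'ang',round(float(np.degrees(np.arctan2(e[1],e[0]))%180),1),'n',len(X),'z',np.round(np.percentile(X[:,2],[5,50,95]),0)
def at(uv,z): return onplane(np.array(uv)/f,*C["top"][2:],z)[0]
if __name__=='__main__':
    T=dict(grip=((530,298),135,80,120,160),loop=((337,260),146,50,132,165),deck=((371,253),94,190,78,108),handle=((401,246),128,35,112,140),tray=((222,323),6,100,6,25),lidtop=((337,260),98,70,97,112),
     jarB=((457,365),170,45,60,230),botA=((282,350),190,45,60,230),bottleB=((483,215),170,60,60,230),ram=((374,343),40,50,15,60),bot2=((237,215),150,60,60,230),bigjar=((67,313),170,60,60,230))
    for k,(uv,z,r,a,b) in T.items():
        c=at(uv,z)
        for i,X in enumerate(P):
            s=(np.hypot(*(X[:,:2]-c[:2]).T)<r)&(X[:,2]>a)&(X[:,2]<b)
            if s.sum()>5: print(k,'ST'[i],np.round(c[:2]),*rect(X[s]), Q[i][s].mean(0).astype(int))
E
python3 m.py
python3 - <<'E'
from m import *
p=C["scene"][0]; q=C["top"][0]
a=cv2.resize(p[155:275,155:345],(780,493),interpolation=cv2.INTER_CUBIC)
save('crop.png',a)
E
```

```text
grip S [ 498. -366.] [ 501.6 -363.4] L 119.2 W 38.0 ang 101.1 n 304 z [126. 143. 149.] [119  85  54]
grip T [ 498. -366.] [ 500.3 -364. ] L 119.8 W 33.7 ang 100.2 n 234 z [126. 145. 150.] [132  91  58]
loop S [571.  57.] [577.7  63.6] L 78.9 W 9.6 ang 59.9 n 71 z [144. 149. 153.] [88 87 82]
loop T [571.  57.] [577.6  61.1] L 83.7 W 7.7 ang 58.2 n 58 z [139. 149. 153.] [92 87 83]
deck S [595. -13.] [597.9 -11.2] L 300.7 W 165.5 ang 100.7 n 4587 z [ 86.  96. 102.] [188 190 185]
deck T [595. -13.] [597.1 -14.4] L 301.1 W 162.6 ang 100.8 n 3750 z [ 86.  96. 102.] [181 175 172]
handle S [607. -81.] [611.  -77.2] L 50.8 W 9.2 ang 13.3 n 68 z [118. 128. 131.] [60 57 53]
handle T [607. -81.] [609.2 -81.4] L 49.6 W 11.3 ang 10.8 n 51 z [122. 128. 131.] [94 87 84]
tray S [431. 348.] [434.  343.8] L 191.3 W 178.8 ang 9.1 n 784 z [ 6.  8. 13.] [185 181 173]
tray T [431. 348.] [423.8 348.4] L 185.9 W 181.6 ang 15.8 n 622 z [ 6.  8. 14.] [182 170 163]
lidtop S [577.  62.] [575.5  70.8] L 122.3 W 115.8 ang 156.9 n 505 z [ 97.  99. 103.] [157 157 149]
lidtop T [577.  62.] [573.4  59. ] L 127.0 W 107
[... 502 characters left out ...]
n 412 z [ 68. 127. 192.] [80 54 31]
bottleB T [ 672. -257.] [ 677.5 -260.2] L 53.1 W 43.0 ang 66.0 n 226 z [ 76. 129. 192.] [88 59 36]
ram S [393. -23.] [394.7 -21. ] L 70.6 W 66.4 ang 8.9 n 203 z [17. 31. 44.] [135 134 122]
ram T [393. -23.] [393.7 -23.9] L 69.5 W 67.2 ang 136.4 n 192 z [17. 31. 43.] [139 130 118]
bot2 S [665. 281.] [678.1 286.4] L 54.7 W 46.5 ang 56.9 n 463 z [ 69. 127. 192.] [136 130 120]
bot2 T [665. 281.] [669.2 282.9] L 51.6 W 51.4 ang 132.9 n 285 z [ 71. 126. 192.] [136 126 117]
bigjar S [439. 650.] [443.1 668.4] L 76.3 W 53.2 ang 9.8 n 518 z [ 71. 121. 130.] [150 144 134]
bigjar T [439. 650.] [440.1 674.4] L 70.3 W 70.3 ang 83.9 n 465 z [ 68. 124. 130.] [154 145 136]
```

View pics/crop.png

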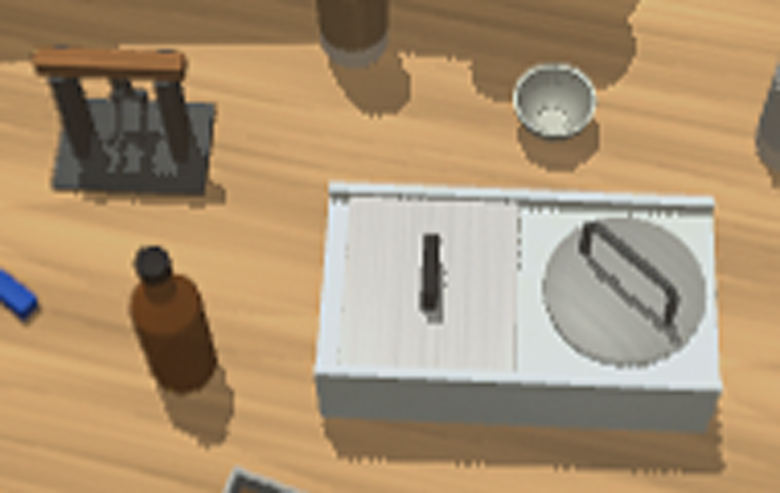

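The crop confirms the wooden lifter hanging in the dark cradle (crop (110,60)) and the lid with its dark loop (625,270). I'm moving towards the cradle now.

```bash
cat > go.py <<'E'
import sys
from h import *
# usage: go.py x y z yaw -> tool shift/turn units from the measured pose
x=list(map(float,sys.argv[1:5])); s=bot.get_state()
A=R.from_euler('xyz',s['tool_rot'],degrees=True); B=R.from_euler('xyz',[180,0,x[3]],degrees=True)
print('shift',np.round(A.inv().apply(np.array(x[:3])-s['eef_pos'])/500,3),'turn',np.round((A.inv()*B).as_rotvec(degrees=True)/30,3))
E
R='[1,[0.7,-0.33,-0.2],[0,0,-1]]'
python3 -m pendant '[[1,[0.1,0,-0.2],[0,0,0]],[1,[0.2,-0.05,-0.2],[0,0,-0.3]],[1,[0.35,-0.33,-0.2],[0,0,-1]],[1,[0.7,-0.33,-0.2],[0,0,-1]],[1,[0.7,-0.33,-0.2],[0,0,-1]],[1,[0.7,-0.33,-0.2],[0,0,-1]],[1,[0.7,-0.33,-0.2],[0,0,-1]],[1,[0.7,-0.33,-0.2],[0,0,-1]],[1,[0.7,-0.33,-0.2],[0,0,-1]],[1,[0.7,-0.33,-0.2],[0,0,-1]],[1,[0.7,-0.33,-0.2],[0,0,-1]],[1,[0.7,-0.33,-0.2],[0,0,-1]]]'; python3 go.py 501 -364 330 100.6; python3 -c "
from plant import bot;print(bot.get_state()['joint_positions'])"
```

```text
t: 1.3
eef_pos: [498.2, -366.2, 319.2]
tool_rot: [-180.0, 0.0, 49.3]
force: [0.5, 0.3, 0.2]
width: 0.999
gripper_force: 0.0
shift [ 0.007  0.001 -0.022] turn [-2.000e-03  1.000e-03 -1.711e+00]
[ 38.74288806  15.56808778 -10.51849168  91.88581422   2.96524872
  72.85657562 -13.00897817]
```

```bash
python3 -m pendant '[[1,[0.007,0,-0.02],[0,0,-0.3]],[1,[0.007,0,-0.02],[0,0,-0.6]],[1,[0.007,0,-0.02],[0,0,-0.9]],[1,[0.007,0,-0.02],[0,0,-0.9]]]' >/dev/null
python3 -m pendant '[[1,[0,0,0],[0,0,-0.3]],[1,[0,0,0],[0,0,-0.6]],[1,[0,0,0],[0,0,-0.8]],[1,[0,0,0],[0,0,-0.81]],[1,[0,0,0],[0,0,-0.81]],[1,[0,0,0],[0,0,-0.81]]]'
cat > w.py <<'E'
from h import *
import sys
c=cam("wrist"); np.savez("wrist",*c); save(sys.argv[1],c[0]); print(np.round(c[4],1).tolist())
E
python3 w.py w1.png
```

```text
t: 2.3
eef_pos: [501.2, -362.9, 329.4]
tool_rot: [-180.0, -0.0, 100.4]
force: [0.2, -0.3, -0.1]
width: 0.997
gripper_force: 0.0
[[1.0, 0.2, 0.0, 488.1], [0.2, -1.0, -0.2, -293.0], [0.0, 0.2, -1.0, 495.4], [0.0, 0.0, 0.0, 1.0]]
```

View pics/w1.png

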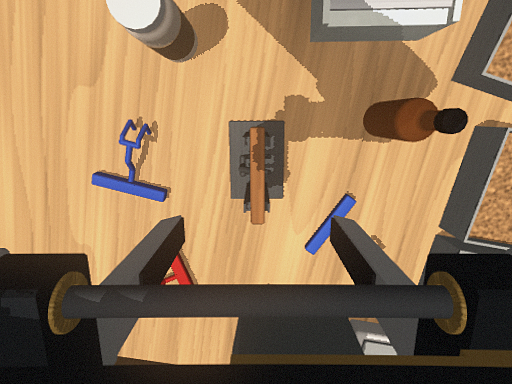

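The wooden bar spans (257,130)-(257,222), with hook wires visible at about (245,160). Next I'll get the bar pose and the hook side from depth.

Run:
```python
from m import *
z=np.load('wrist.npz'); p,d,K,k1,M=[z[k] for k in z.files]
v,u=np.nonzero(d>0); X=bydepth(np.c_[u,v],d,K,float(k1),M); 
s=(np.hypot(*(X[:,:2]-[501,-364]).T)<80)&(X[:,2]>137)&(X[:,2]<155); print(rect(X[s]))
q=p[v,u].astype(int)
w=s&(q[:,0]-q[:,2]>40); print(rect(X[w]))
a=np.radians(10.5); Rm=np.array([[np.cos(a),np.sin(a)],[-np.sin(a),np.cos(a)]])
for n,Y in (('S',P[0]),('T',P[1]),('W',X)):
    L=(Y[:,:2]-[501,-363.8])@Rm.T
    t=(abs(L[:,1])<30)&(abs(L[:,0])<38)&(Y[:,2]>18)&(Y[:,2]<122)
    print(n); print(np.round(np.c_[L[t],Y[t,2]][np.argsort(Y[t,2])][::max(1,t.sum()//45)]).astype(int).tolist())
```

```text
(array([ 500.7, -363.8]), 'L', 118.2, 'W', 17.7, 'ang', 100.1, 'n', 1396, 'z', array([144., 145., 147.]))
(array([ 501.3, -363.7]), 'L', 118.2, 'W', 17.6, 'ang', 100.7, 'n', 1360, 'z', array([144., 146., 147.]))
S
[[-2, -15, 29], [2, 14, 31], [3, -10, 31], [2, 10, 31], [4, -14, 32], [-5, 10, 33], [-4, -15, 33], [0, -11, 33], [7, 15, 33], [-1, 10, 33], [-8, 9, 34], [-12, 13, 35], [-2, -10, 36], [-3, 14, 36], [-10, -11, 37], [1, 15, 37], [11, -15, 37], [11, -12, 37], [11, -8, 37], [-6, 14, 38], [-4, -10, 40], [-13, 13, 40], [17, -11, 40], [21, -10, 41], [-3, -13, 41], [12, 13, 42], [-12, 10, 42], [-10, -14, 43], [-7, 11, 43], [20, 14, 43], [-15, 13, 43], [-10, -10, 43], [-6, -13, 43], [17, 14, 44], [-13, -11, 44], [-17, -15, 45], [23, -12, 45], [20, -13, 46], [19, 11, 46], [-20, -11, 46], [-13, 11, 47], [23, 12, 47], [-11, -13, 47], [-17, 14, 47], [-14, -10, 49], [-18, -14, 50], [-14, 11, 52], [-23, -18, 54], [-17, 15, 54], [-20, 14, 54], [-19, -6, 55], [-19, -3, 56], [-22, -6, 57], [-17, -13, 57], [-15, 12, 57], [-21, -10, 58], [-22, 11, 58], [-17, -9, 59], [-17, 1, 59], [-17, 8, 59],
[... 926 characters left out ...]
[[12, -9, 37], [-13, 15, 40], [15, 15, 41], [13, 9, 41], [12, -13, 42], [13, 12, 42], [18, -10, 42], [13, 10, 43], [15, -10, 43], [18, 15, 44], [18, -14, 44], [16, -9, 44], [19, -14, 45], [18, -12, 45], [19, 12, 46], [-16, 11, 46], [-16, -14, 47], [-26, 5, 57], [-26, 11, 57], [-20, 14, 58], [-23, -13, 58], [-19, -11, 58], [-23, 8, 59], [-23, -14, 59], [-22, -16, 59], [-20, -14, 59], [-20, 13, 59], [-24, 14, 60], [-23, 5, 60], [-24, 5, 60], [-24, 4, 61], [-26, 2, 66], [-19, 3, 73], [-25, 3, 80], [-26, -1, 86], [-24, 3, 87], [-24, 1, 88], [-23, 0, 89], [-21, 0, 90], [-17, 3, 91], [-19, -2, 92], [-13, 4, 93], [-17, 0, 94], [-14, -3, 95], [-12, -4, 96], [-12, 0, 97], [-12, 2, 98], [-10, -4, 99]]
```

The hook tips point to +x at yaw 10.5°, and the bar is centred at (501,-363.7). I'm descending and gripping.

```bash
python3 -m pendant '[[1,[0,0,0.08],[0,0,0]],[1,[0,0,0.16],[0,0,0]],[1,[0,0,0.24],[0,0,0]],[1,[0,0,0.3],[0,0,0]],[1,[0,0,0.34],[0,0,0]],[1,[0,0,0.37],[0,0,0]],[1,[0,0,0.39],[0,0,0]],[1,[0,0,0.4],[0,0,0]],[1,[0,0,0.4],[0,0,0]],[1,[0,0,0.4],[0,0,0]]]'
python3 -m pendant '[[0,[0,0,0],[0,0,0]],[0,[0,0,0],[0,0,0]],[0,[0,0,0],[0,0,0]],[0,[0,0,0],[0,0,0]],[0,[0,0,0],[0,0,0]],[0,[0,0,0],[0,0,0]],[0,[0,0,0],[0,0,0]],[0,[0,0,0],[0,0,0]]]'
```

```text
t: 3.35
eef_pos: [501.9, -362.8, 130.3]
tool_rot: [180.0, 0.0, 100.6]
force: [0.2, -0.9, -0.6]
width: 0.998
gripper_force: 0.0
t: 4.15
eef_pos: [501.5, -362.5, 129.5]
tool_rot: [-180.0, -0.0, 100.7]
force: [0.3, -1.2, -0.1]
width: 0.355
gripper_force: 0.0
```

```bash
python3 -m pendant '[[0,[0,0,0],[0,0,0]],[0,[0,0,0],[0,0,0]],[0,[0,0,0],[0,0,0]],[0,[0,0,0],[0,0,0]],[0,[0,0,0],[0,0,0]],[0,[0,0,0],[0,0,0]]]'
python3 -m pendant '[[0,[0,0,-0.02],[0,0,0]],[0,[0,0,-0.06],[0,0,0]],[0,[0,0,-0.12],[0,0,0]],[0,[0,0,-0.18],[0,0,0]],[0,[0,0,-0.24],[0,0,0]],[0,[0,0,-0.3],[0,0,0]],[0,[0,0,-0.36],[0,0,0]],[0,[0,0,-0.4],[0,0,0]],[0,[0,0,-0.4],[0,0,0]]]'; python3 go.py 540 50 330 59
```

```text
t: 4.75
eef_pos: [501.5, -362.5, 129.5]
tool_rot: [-180.0, -0.0, 100.7]
force: [0.1, -0.2, 0.4]
width: 0.191
gripper_force: 30.0
t: 5.65
eef_pos: [502.4, -362.9, 333.1]
tool_rot: [179.8, 0.2, 100.7]
force: [0.0, 0.7, -0.4]
width: 0.187
gripper_force: 30.0
shift [0.798 0.227 0.004] turn [0.009 0.004 1.388]
```

```bash
python3 -m pendant '[[0,[0.04,0.005,0],[0,0,0.03]],[0,[0.11,0.015,0],[0,0,0.1]],[0,[0.18,0.03,0],[0,0,0.2]],[0,[0.26,0.04,0],[0,0,0.3]],[0,[0.34,0.055,0],[0,0,0.4]],[0,[0.42,0.065,0],[0,0,0.5]],[0,[0.5,0.08,0],[0,0,0.6]],[0,[0.58,0.09,0],[0,0,0.7]],[0,[0.66,0.105,0],[0,0,0.8]],[0,[0.73,0.115,0],[0,0,0.9]],[0,[0.77,0.12,0],[0,0,0.97]],[0,[0.785,0.124,0],[0,0,1]]]' >/dev/null
python3 -m pendant '[[0,[0,0,0],[0,0,0.1]],[0,[0,0,0],[0,0,0.25]],[0,[0,0,0],[0,0,0.36]],[0,[0,0,0],[0,0,0.39]],[0,[0,0,0],[0,0,0.39]],[0,[0,0,0],[0,0,0.39]]]'
python3 w.py w2.png
```

```text
t: 7.45
eef_pos: [489.7, 34.6, 329.3]
tool_rot: [-180.0, 0.0, 59.0]
force: [-0.3, 0.3, -2.2]
width: 0.186
gripper_force: 30.0
[[0.9, -0.5, -0.1, 525.9], [-0.5, -0.8, -0.2, 95.5], [0.0, 0.2, -1.0, 495.2], [0.0, 0.0, 0.0, 1.0]]
```

View pics/w2.png

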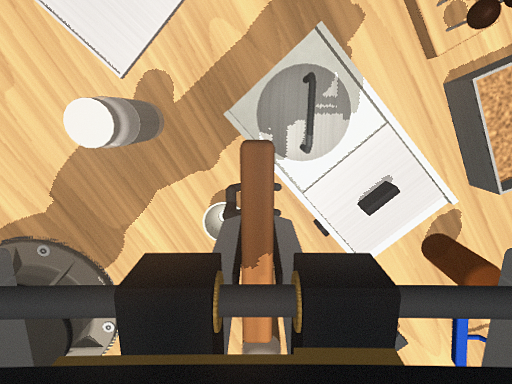

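The wrist view shows the loop from (310,75) to (306,150), slightly tilted to the image's vertical, and the held grip at (257,145). Now I'll measure the loop, grip and tray.

Run:
```python
from m import *
z=np.load('wrist.npz'); p,d,K,k1,M=[z[k] for k in z.files]; k1=float(k1)
v,u=np.nonzero(d>0); X=bydepth(np.c_[u,v],d,K,k1,M); q=p[v,u].astype(int)
s=(np.hypot(*(X[:,:2]-[578,62]).T)<60)&(X[:,2]>141)&(X[:,2]<158)
print('loop W',rect(X[s])); c=X[s][:,:2]-X[s][:,:2].mean(0); e=np.linalg.svd(c,full_matrices=False)[2][0]; print(np.degrees(np.arctan2(e[1],e[0]))%180)
for i in (0,1):
    Y=P[i]; t=(np.hypot(*(Y[:,:2]-[578,62]).T)<60)&(Y[:,2]>142)&(Y[:,2]<158); c=Y[t][:,:2]-Y[t][:,:2].mean(0); e=np.linalg.svd(c,full_matrices=False)[2][0]; print('ST'[i],rect(Y[t]),np.degrees(np.arctan2(e[1],e[0]))%180)
# lid disc by grey on plane 98
l=(np.hypot(*(X[:,:2]-[578,62]).T)<75)&(X[:,2]>95)&(X[:,2]<104)&(abs(q[:,0]-150)<60); print('lid',cv2.minEnclosingCircle(X[l][:,:2].astype(np.float32)))
# held grip end: 
g=(X[:,2]>337)&(X[:,2]<352)&(q[:,0]-q[:,2]>35); print('grip',rect(X[g]))
# tray: bright low-saturation blob on plane z=10 from top and scene
for n,sd in(("top",(222,323)),("scene",(615,336))):
    p2,d2,K2,k2,M2=C[n]; hsv=cv2.cvtColor(p2,cv2.COLOR_RGB2HSV); m=((hsv[...,1]<45)&(hsv[...,2]>110)).astype(np.uint8)
    _,lab=cv2.connectedComponents(m); k=lab[int(sd[1]/f),int(sd[0]/f)]; yy,xx=np.nonzero(lab==k)
    W=onplane(np.c_[xx,yy],K2,float(k2),M2,10.); print('tray',n,rect(W))
```

```text
loop W (array([579.9,  66.4]), 'L', 86.7, 'W', 8.0, 'ang', 58.9, 'n', 539, 'z', array([145., 150., 152.]))
58.74552363864352
S (array([580.1,  67.1]), 'L', 84.5, 'W', 10.2, 'ang', 59.0, 'n', 76, 'z', array([144., 149., 153.])) 59.19390676354179
T (array([579.6,  64.4]), 'L', 83.1, 'W', 7.6, 'ang', 57.7, 'n', 55, 'z', array([145., 149., 153.])) 58.56473945125232
lid ((571.291259765625, 61.91328811645508), 68.19562530517578)
grip (array([493.8,  30.1]), 'L', 120.1, 'W', 30.5, 'ang', 59.1, 'n', 5473, 'z', array([343., 345., 346.]))
tray top (array([429.2, 345.6]), 'L', 157.4, 'W', 156.9, 'ang', 105.4, 'n', 1705, 'z', array([10., 10., 10.]))
tray scene (array([431.3, 348.2]), 'L', 159.3, 'W', 159.1, 'ang', 15.4, 'n', 1917, 'z', array([10., 10., 10.]))
```

```bash
python3 go.py 548.2 87.1 330 58.9; python3 go.py 548.2 87.1 214.5 58.9
```

```text
shift [ 0.15   0.046 -0.001] turn [-0.     0.     0.004]
shift [0.15  0.046 0.23 ] turn [-0.     0.     0.004]
```

```bash
python3 -m pendant '[[0,[0.04,0.01,0],[0,0,0]],[0,[0.09,0.03,0],[0,0,0]],[0,[0.13,0.04,0],[0,0,0]],[0,[0.15,0.046,0],[0,0,0]],[0,[0.15,0.046,0.04],[0,0,0]],[0,[0.15,0.046,0.09],[0,0,0]],[0,[0.15,0.046,0.14],[0,0,0]],[0,[0.15,0.046,0.18],[0,0,0]],[0,[0.15,0.046,0.21],[0,0,0]],[0,[0.15,0.046,0.225],[0,0,0]],[0,[0.15,0.046,0.23],[0,0,0]],[0,[0.15,0.046,0.23],[0,0,0]]]'; python3 go.py 580.7 67.5 214.5 58.9
python3 - <<'E'
from h import *
c=cam("wrist"); p,d,K,k1,M=c; np.savez("wrist",*c)
s=cam("scene"); np.savez("scene2",*s); a=s[0][140:270,215:345]
save('p1.png',np.hstack([cv2.resize(p[40:300,150:400],(400,416)),cv2.resize(a,(400,416),interpolation=cv2.INTER_CUBIC)]))
E
```

```text
t: 8.7
eef_pos: [548.5, 87.1, 214.9]
tool_rot: [180.0, -0.0, 59.0]
force: [0.1, -0.2, -1.6]
width: 0.188
gripper_force: 30.0
shift [-0.     0.075  0.001] turn [ 0.001 -0.001  0.002]
```

View pics/p1.png

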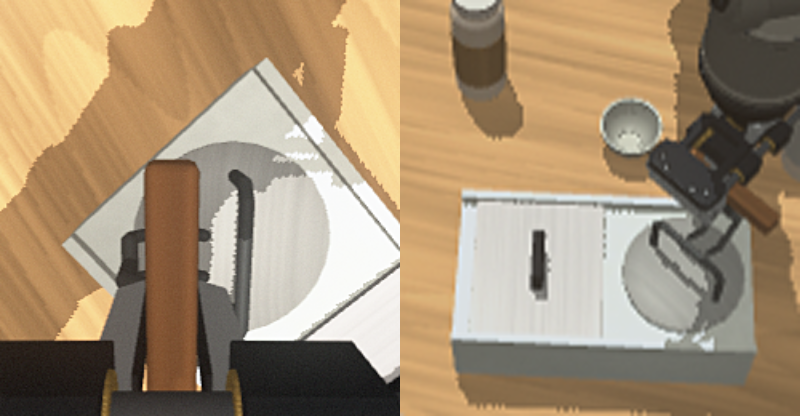

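The prong tips (205,235) and (205,275) stand just short of the loop bar (240,250), clear and centred. I'm inserting the hook and raising to contact.

```bash
python3 -m pendant '[[0,[0,0.01,0],[0,0,0]],[0,[0,0.025,0],[0,0,0]],[0,[0,0.04,0],[0,0,0]],[0,[0,0.055,0],[0,0,0]],[0,[0,0.067,0],[0,0,0]],[0,[0,0.075,0],[0,0,0]],[0,[0,0.075,0],[0,0,0]]]'
python3 -m pendant '[[0,[0,0,-0.01],[0,0,0]],[0,[0,0,-0.025],[0,0,0]],[0,[0,0,-0.035],[0,0,0]],[0,[0,0,-0.042],[0,0,0]],[0,[0,0,-0.047],[0,0,0]],[0,[0,0,-0.051],[0,0,0]],[0,[0,0,-0.055],[0,0,0]],[0,[0,0,-0.06],[0,0,0]],[0,[0,0,-0.065],[0,0,0]],[0,[0,0,-0.07],[0,0,0]],[0,[0,0,-0.075],[0,0,0]],[0,[0,0,-0.075],[0,0,0]]]'
python3 - <<'E'
from h import *
print(bot.get_state()['force'],bot.get_state()['moment'])
c=cam("wrist"); p=c[0]; np.savez("wrist",*c)
s=cam("scene"); a=s[0][140:270,215:345]
save('p2.png',np.hstack([cv2.resize(p[40:300,150:400],(400,416)),cv2.resize(a,(400,416),interpolation=cv2.INTER_CUBIC)]))
E
```

```text
t: 9.5
eef_pos: [580.8, 67.4, 214.3]
tool_rot: [-180.0, -0.0, 58.9]
force: [-0.4, -0.4, -1.1]
width: 0.191
gripper_force: 30.0
t: 10.7
eef_pos: [580.6, 67.8, 252.4]
tool_rot: [180.0, -0.0, 59.0]
force: [-0.7, -0.4, -4.1]
width: 0.189
gripper_force: 30.0
[-0.65764945 -0.4486771  -4.06061269] [-0.0167233  -0.05731299 -0.01836299]
```

View pics/p2.png

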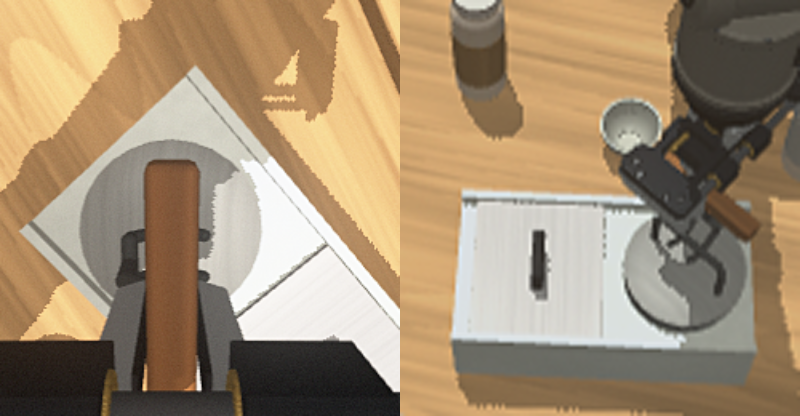

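The lid hangs on both prongs and is off its seat. The load rose from about 1.5 N to 4 N, and the lid looks level at scene panel (685,270). I'm lifting clear and carrying smoothly to the tray.

```bash
python3 -m pendant '[[0,[0,0,-0.01],[0,0,0]],[0,[0,0,-0.025],[0,0,0]],[0,[0,0,-0.045],[0,0,0]],[0,[0,0,-0.065],[0,0,0]],[0,[0,0,-0.085],[0,0,0]],[0,[0,0,-0.1],[0,0,0]],[0,[0,0,-0.11],[0,0,0]],[0,[0,0,-0.11],[0,0,0]]]'
python3 - <<'E'
from h import *
z=cam("wrist"); p,d,K,k1,M=z; v,u=np.nonzero(d>0); X=bydepth(np.c_[u,v],d,K,k1,M)
s=(np.hypot(*(X[:,:2]-[580,66]).T)<58)&(X[:,2]>150)&(X[:,2]<185); Y=X[s]
for _ in range(4):
    A=np.c_[Y[:,:2]-[580,66],np.ones(len(Y))]; c=np.linalg.lstsq(A,Y[:,2],rcond=None)[0]; Y=Y[abs(A@c-Y[:,2])<4]
print('lid plane tilt',np.degrees(np.hypot(*c[:2])),'height',c[2],len(Y))
E
```

```text
t: 11.6
eef_pos: [580.7, 67.8, 307.8]
tool_rot: [180.0, -0.0, 58.9]
force: [0.5, 0.2, -5.9]
width: 0.186
gripper_force: 30.0
lid plane tilt 1.04403301866267 height 165.48382137198323 4669
```

Lid tilt is 1°, and its top is at 165 mm against about 167 expected. Carrying now.

```bash
python3 -m pendant '[[0,[0.003,-0.004,0],[0,0,0]],[0,[0.008,-0.013,0],[0,0,0]],[0,[0.015,-0.026,0],[0,0,0]],[0,[0.026,-0.043,0],[0,0,0]],[0,[0.039,-0.064,0],[0,0,0]],[0,[0.054,-0.09,0],[0,0,0]],[0,[0.072,-0.12,0],[0,0,0]],[0,[0.092,-0.154,0],[0,0,0]],[0,[0.113,-0.189,0],[0,0,0]],[0,[0.134,-0.223,0],[0,0,0]],[0,[0.154,-0.257,0],[0,0,0]],[0,[0.175,-0.291,0],[0,0,0]]]'
python3 -m pendant '[[0,[0.021,-0.034,0],[0,0,0]],[0,[0.041,-0.069,0],[0,0,0]],[0,[0.06,-0.099,0],[0,0,0]],[0,[0.077,-0.129,0],[0,0,0]],[0,[0.092,-0.154,0],[0,0,0]],[0,[0.108,-0.18,0],[0,0,0]],[0,[0.121,-0.202,0],[0,0,0]],[0,[0.132,-0.221,0],[0,0,0]],[0,[0.142,-0.237,0],[0,0,0]],[0,[0.148,-0.247,0],[0,0,0]],[0,[0.151,-0.252,0],[0,0,0]],[0,[0.152,-0.254,0],[0,0,0]]]'
python3 -m pendant '[[0,[0,0,0],[0,0,0]],[0,[0,0,0],[0,0,0]],[0,[0,0,0],[0,0,0]]]' >/dev/null
python3 go.py 431 348.2 185 58.9
python3 - <<'E'
from h import *
z=cam("wrist"); p,d,K,k1,M=z; np.savez('wrist',*z); v,u=np.nonzero(d>0); X=bydepth(np.c_[u,v],d,K,k1,M)
s=(np.hypot(*(X[:,:2]-[430,347]).T)<62)&(X[:,2]>150)&(X[:,2]<185); Y=X[s]
for _ in range(4):
    A=np.c_[Y[:,:2]-[430,347],np.ones(len(Y))]; c=np.linalg.lstsq(A,Y[:,2],rcond=None)[0]; Y=Y[abs(A@c-Y[:,2])<4]
print('tilt',np.degrees(np.hypot(*c[:2])),'h',c[2],len(Y))
save('w3.png',p)
# tray edges seen by the wrist
hsv=cv2.cvtColor(p,cv2.COLOR_RGB2HSV)
E
```

```text
t: 12.85
eef_pos: [499.6, 219.4, 307.2]
tool_rot: [180.0, -0.0, 59.0]
force: [-0.4, -0.2, -4.6]
width: 0.191
gripper_force: 30.0
t: 14.05
eef_pos: [431.3, 348.4, 307.0]
tool_rot: [-180.0, 0.0, 58.9]
force: [-0.1, 0.3, -5.3]
width: 0.188
gripper_force: 30.0
shift [-0.    -0.001  0.244] turn [0.    0.    0.001]
tilt 1.2316342711701558 h 164.29094747412591 5522
```

View pics/w3.png

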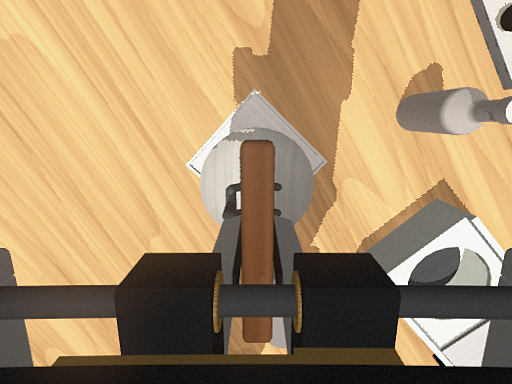

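The lid hangs level over the tray. Tray corners are at (187,166), (326,161) and (255,91). I'll check the centring from those corners.

Run:
```python
from h import *
z=np.load('wrist.npz'); p,d,K,k1,M=[z[k] for k in z.files]
W=onplane([[187,166],[326,161],[255,91]],K,float(k1),M,10.); print(np.round(W,1),(W[0]+W[1])/2,np.linalg.norm(W[0]-W[1]))
```

```text
[[333.9 399.7  10. ]
 [525.6 293.7  10. ]
 [483.9 440.6  10. ]] [429.74172652 346.70780444  10.        ] 219.0442149662711
```

```bash
python3 -m pendant '[[0,[0,0,0.01],[0,0,0]],[0,[0,0,0.03],[0,0,0]],[0,[0,0,0.06],[0,0,0]],[0,[0,0,0.1],[0,0,0]],[0,[0,0,0.14],[0,0,0]],[0,[0,0,0.18],[0,0,0]],[0,[0,0,0.21],[0,0,0]],[0,[0,0,0.235],[0,0,0]],[0,[0,0,0.25],[0,0,0]],[0,[0,0,0.26],[0,0,0]],[0,[0,0,0.265],[0,0,0]],[0,[0,0,0.268],[0,0,0]]]'
python3 -m pendant '[[0,[0,0,0.003],[0,0,0]],[0,[0,0,0.006],[0,0,0]],[0,[0,0,0.009],[0,0,0]],[0,[0,0,0.012],[0,0,0]],[0,[0,0,0.015],[0,0,0]],[0,[0,0,0.018],[0,0,0]],[0,[0,0,0.021],[0,0,0]],[0,[0,0,0.024],[0,0,0]],[0,[0,0,0.027],[0,0,0]],[0,[0,0,0.03],[0,0,0]],[0,[0,0,0.033],[0,0,0]],[0,[0,0,0.036],[0,0,0]]]'
```

```text
t: 15.6
eef_pos: [431.5, 348.5, 173.3]
tool_rot: [180.0, -0.0, 59.0]
force: [1.0, 0.3, -4.3]
width: 0.185
gripper_force: 30.0
t: 16.8
eef_pos: [431.3, 348.4, 154.9]
tool_rot: [-180.0, -0.0, 58.9]
force: [0.0, -0.7, -1.3]
width: 0.193
gripper_force: 30.0
```

The lid's weight is off the hook, so it rests in the tray. I'm lowering to mid-gap, backing out and rising.

```bash
python3 -m pendant '[[0,[0,0,0.01],[0,0,0]],[0,[0,0,0.02],[0,0,0]],[0,[0,0,0.03],[0,0,0]],[0,[0,0,0.03],[0,0,0]],[0,[0,-0.01,0.03],[0,0,0]],[0,[0,-0.025,0.03],[0,0,0]],[0,[0,-0.04,0.03],[0,0,0]],[0,[0,-0.055,0.03],[0,0,0]],[0,[0,-0.07,0.03],[0,0,0]],[0,[0,-0.085,0.03],[0,0,0]],[0,[0,-0.1,0.03],[0,0,0]],[0,[0,-0.1,0.03],[0,0,0]]]'
python3 -m pendant '[[0,[0,0,-0.02],[0,0,0]],[0,[0,0,-0.07],[0,0,0]],[0,[0,0,-0.14],[0,0,0]],[0,[0,0,-0.21],[0,0,0]],[0,[0,0,-0.28],[0,0,0]],[0,[0,0,-0.34],[0,0,0]],[0,[0,0,-0.38],[0,0,0]],[0,[0,0,-0.38],[0,0,0]]]'
python3 go.py 501.5 -362.5 330 100.6
python3 - <<'E'
from h import *
z=cam("top"); p,d,K,k1,M=z; np.savez('top2',*z); v,u=np.nonzero(d>0); X=bydepth(np.c_[u,v],d,K,k1,M)
s=(np.hypot(*(X[:,:2]-[430,347]).T)<70)&(X[:,2]>55)&(X[:,2]<90); r=cv2.minAreaRect(X[s][:,:2].astype(np.float32)); print(r,s.sum(),np.median(X[s][:,2]))
E
```

```text
t: 18.0
eef_pos: [387.4, 374.9, 140.1]
tool_rot: [-180.0, -0.0, 59.0]
force: [0.3, -0.1, -1.9]
width: 0.188
gripper_force: 30.0
t: 18.8
eef_pos: [389.2, 374.9, 333.4]
tool_rot: [179.9, -0.2, 58.9]
force: [0.5, 1.2, -1.7]
width: 0.186
gripper_force: 30.0
shift [-1.147  0.954  0.003] turn [ 0.006 -0.007 -1.389]
((427.5495910644531, 342.2472229003906), (87.21216583251953, 9.348124504089355), 60.50946807861328) 55 72.34773500548226
```

```bash
python3 go.py 495 20 333 80
```

```text
shift [-0.497  0.547 -0.004] turn [ 0.003 -0.004 -0.703]
```

```bash
python3 -m pendant '[[0,[-0.03,0.03,0],[0,0,-0.04]],[0,[-0.08,0.085,0],[0,0,-0.1]],[0,[-0.13,0.14,0],[0,0,-0.18]],[0,[-0.18,0.2,0],[0,0,-0.25]],[0,[-0.23,0.25,0],[0,0,-0.32]],[0,[-0.28,0.31,0],[0,0,-0.4]],[0,[-0.33,0.36,0],[0,0,-0.47]],[0,[-0.38,0.42,0],[0,0,-0.54]],[0,[-0.43,0.47,0],[0,0,-0.6]],[0,[-0.48,0.52,0],[0,0,-0.67]],[0,[-0.497,0.547,0],[0,0,-0.7]],[0,[-0.497,0.547,0],[0,0,-0.7]]]';python3 go.py 501.5 -362.5 330 100.6
```

```text
t: 20.05
eef_pos: [494.6, 17.5, 328.7]
tool_rot: [-179.9, 0.0, 79.8]
force: [-0.7, 0.4, -2.1]
width: 0.189
gripper_force: 30.0
shift [-0.745  0.149 -0.002] turn [-0.004  0.    -0.695]
```

```bash
python3 -m pendant '[[0,[-0.04,0.01,0],[0,0,-0.04]],[0,[-0.12,0.025,0],[0,0,-0.11]],[0,[-0.2,0.04,0],[0,0,-0.19]],[0,[-0.28,0.055,0],[0,0,-0.26]],[0,[-0.36,0.07,0],[0,0,-0.34]],[0,[-0.44,0.09,0],[0,0,-0.41]],[0,[-0.52,0.105,0],[0,0,-0.49]],[0,[-0.6,0.12,0],[0,0,-0.56]],[0,[-0.67,0.135,0],[0,0,-0.63]],[0,[-0.72,0.145,0],[0,0,-0.68]],[0,[-0.745,0.149,0],[0,0,-0.695]],[0,[-0.745,0.149,0],[0,0,-0.695]]]'
python3 -m pendant '[[0,[0,0,0],[0,0,0]],[0,[0,0,0],[0,0,0]]]'
python3 go.py 501.5 -362.5 150 100.7
python3 w.py w4.png
```

```text
t: 21.25
eef_pos: [502.7, -360.0, 329.0]
tool_rot: [-179.9, -0.1, 100.7]
force: [-0.5, 0.6, -1.4]
width: 0.184
gripper_force: 30.0
t: 21.45
eef_pos: [503.5, -357.7, 330.1]
tool_rot: [180.0, -0.0, 100.9]
force: [-0.4, 1.0, -1.4]
width: 0.191
gripper_force: 30.0
shift [-0.009 -0.006  0.36 ] turn [ 0.001 -0.001  0.006]
[[1.0, 0.2, 0.0, 489.7], [0.2, -1.0, -0.2, -288.0], [0.0, 0.2, -1.0, 496.1], [0.0, 0.0, 0.0, 1.0]]
```

View pics/w4.png

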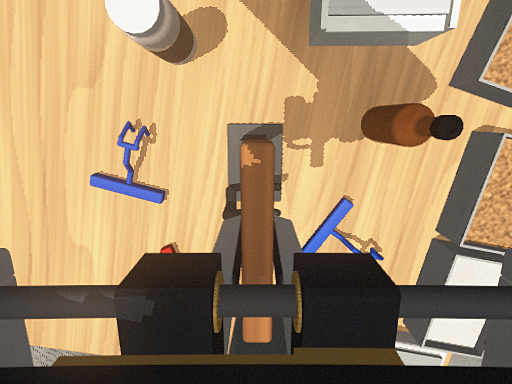

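The lifter hangs over the cradle (257,160), about 5 mm off the recorded grasp pose. I'm correcting that and lowering partway.

```bash
python3 -m pendant '[[0,[-0.009,-0.006,0],[0,0,0]],[0,[-0.009,-0.006,0],[0,0,0]],[0,[-0.009,-0.006,0.04],[0,0,0]],[0,[-0.009,-0.006,0.1],[0,0,0]],[0,[-0.009,-0.006,0.14],[0,0,0]],[0,[-0.009,-0.006,0.16],[0,0,0]],[0,[-0.009,-0.006,0.16],[0,0,0]],[0,[-0.009,-0.006,0.16],[0,0,0]]]'
python3 go.py 501.5 -362.5 129.5 100.6
```

```text
t: 22.3
eef_pos: [501.2, -364.8, 250.9]
tool_rot: [180.0, 0.0, 100.8]
force: [0.3, -0.0, -1.3]
width: 0.188
gripper_force: 30.0
shift [0.004 0.001 0.243] turn [0.001 0.001 0.007]
```

```bash
python3 -m pendant '[[0,[0.004,0.001,0.03],[0,0,0]],[0,[0.004,0.001,0.07],[0,0,0]],[0,[0.004,0.001,0.11],[0,0,0]],[0,[0.004,0.001,0.15],[0,0,0]],[0,[0.004,0.001,0.18],[0,0,0]],[0,[0.004,0.001,0.2],[0,0,0]],[0,[0.004,0.001,0.215],[0,0,0]],[0,[0.004,0.001,0.225],[0,0,0]],[0,[0.004,0.001,0.233],[0,0,0]],[0,[0.004,0.001,0.239],[0,0,0]],[0,[0.004,0.001,0.242],[0,0,0]],[0,[0.004,0.001,0.242],[0,0,0]]]'
```

```text
t: 23.5
eef_pos: [501.1, -362.6, 129.5]
tool_rot: [180.0, 0.0, 100.8]
force: [-1.2, 0.9, 2.1]
width: 0.19
gripper_force: 30.0
```

It is seated, with the reaction force reversed. I'm opening and rising.

```bash
python3 -m pendant '[[1,[0,0,0],[0,0,0]],[1,[0,0,0],[0,0,0]],[1,[0,0,0],[0,0,0]],[1,[0,0,0],[0,0,0]],[1,[0,0,0],[0,0,0]],[1,[0,0,0],[0,0,0]],[1,[0,0,0],[0,0,0]],[1,[0,0,0],[0,0,0]],[1,[0,0,0],[0,0,0]],[1,[0,0,0],[0,0,0]],[1,[0,0,0],[0,0,0]]]'
python3 -m pendant '[[1,[0,0,-0.02],[0,0,0]],[1,[0,0,-0.07],[0,0,0]],[1,[0,0,-0.14],[0,0,0]],[1,[0,0,-0.21],[0,0,0]],[1,[0,0,-0.28],[0,0,0]],[1,[0,0,-0.28],[0,0,0]]]'
python3 go.py 600 -30 270 10.7
python3 - <<'E'
from m import *
z=cam("wrist"); p,d,K,k1,M=z; v,u=np.nonzero(d>0); X=bydepth(np.c_[u,v],d,K,k1,M); q=p[v,u].astype(int)
w=(np.hypot(*(X[:,:2]-[501,-364]).T)<90)&(X[:,2]>120)&(X[:,2]<155)&(q[:,0]-q[:,2]>40); print('grip',rect(X[w]))
z=cam("scene"); p,d,K,k1,M=z; v,u=np.nonzero(d>0); X=bydepth(np.c_[u,v],d,K,k1,M)
s=(np.hypot(*(X[:,:2]-[611,-78]).T)<40)&(X[:,2]>114)&(X[:,2]<140); print('handle',rect(X[s]))
s=(np.hypot(*(X[:,:2]-[430,347]).T)<70)&(X[:,2]>55)&(X[:,2]<90); print('loop',rect(X[s]))
E
```

```text
t: 24.6
eef_pos: [501.0, -362.6, 129.0]
tool_rot: [180.0, 0.0, 100.8]
force: [1.0, -0.5, -0.8]
width: 1.0
gripper_force: 0.0
t: 25.2
eef_pos: [502.7, -363.5, 274.8]
tool_rot: [179.7, 0.3, 100.8]
force: [0.4, 0.6, 0.5]
width: 0.997
gripper_force: 0.0
shift [0.619 0.316 0.008] turn [ 1.600e-02 -1.000e-03  3.003e+00]
grip (array([ 496.6, -364.4]), 'L', 118.6, 'W', 30.6, 'ang', 103.2, 'n', 1903, 'z', array([144., 146., 147.]))
handle (array([610.6, -77.3]), 'L', 54.0, 'W', 9.2, 'ang', 13.3, 'n', 68, 'z', array([121., 127., 131.]))
loop (array([432. , 346.8]), 'L', 91.6, 'W', 11.9, 'ang', 58.4, 'n', 79, 'z', array([63., 72., 78.]))
```

The lid loop is at about (431,347), which is the tray middle. I'll push the cover handle with closed fingers, starting 35 mm behind it.

```bash
python3 go.py 616.7 -113 270 100.7; python3 go.py 616.7 -113 118 100.7
```

```text
shift [0.447 0.32  0.   ] turn [0.003 0.003 0.003]
shift [0.448 0.32  0.304] turn [0.003 0.003 0.003]
```

```bash
python3 -m pendant '[[1,[0.05,0.035,0],[0,0,0]],[0,[0.12,0.085,0],[0,0,0]],[0,[0.19,0.135,0],[0,0,0]],[0,[0.26,0.185,0],[0,0,0]],[0,[0.33,0.235,0],[0,0,0]],[0,[0.4,0.285,0],[0,0,0]],[0,[0.447,0.32,0],[0,0,0]],[0,[0.447,0.32,0],[0,0,0]],[0,[0.447,0.32,0],[0,0,0]],[0,[0.447,0.32,0],[0,0,0]],[0,[0.447,0.32,0],[0,0,0]],[0,[0.447,0.32,0],[0,0,0]]]'
python3 -m pendant '[[0,[0,0,0],[0,0,0]],[0,[0,0,0],[0,0,0]],[0,[0,0,0],[0,0,0]],[0,[0,0,0],[0,0,0]]]'
python3 go.py 616.7 -113 118 100.7
python3 - <<'E'
from m import *
z=cam("wrist"); p,d,K,k1,M=z; v,u=np.nonzero(d>0); X=bydepth(np.c_[u,v],d,K,k1,M)
s=(np.hypot(*(X[:,:2]-[611,-78]).T)<40)&(X[:,2]>118)&(X[:,2]<140); print('handle',rect(X[s]))
z=cam("scene"); p,d,K,k1,M=z; v,u=np.nonzero(d>0); X=bydepth(np.c_[u,v],d,K,k1,M); q=p[v,u].astype(int)
w=(np.hypot(*(X[:,:2]-[501,-364]).T)<90)&(X[:,2]>137)&(X[:,2]<155); print('grip',rect(X[w]))
save('p3.png',cv2.resize(p[155:275,155:345],(780,493),interpolation=cv2.INTER_CUBIC))
E
```

```text
t: 26.5
eef_pos: [615.9, -114.1, 269.0]
tool_rot: [-180.0, 0.0, 100.7]
force: [-0.4, -0.4, -0.2]
width: 0.098
gripper_force: 0.0
t: 26.9
eef_pos: [616.2, -113.0, 269.0]
tool_rot: [180.0, -0.0, 100.8]
force: [-0.7, -0.2, -0.5]
width: 0.006
gripper_force: 0.0
shift [-0.     0.001  0.302] turn [ 0.    -0.     0.003]
handle (array([609.2, -78. ]), 'L', 49.0, 'W', 11.0, 'ang', 10.9, 'n', 568, 'z', array([122., 128., 129.]))
grip (array([ 501.3, -363.7]), 'L', 119.8, 'W', 30.5, 'ang', 96.5, 'n', 213, 'z', array([138., 145., 149.]))
```

View pics/p3.png

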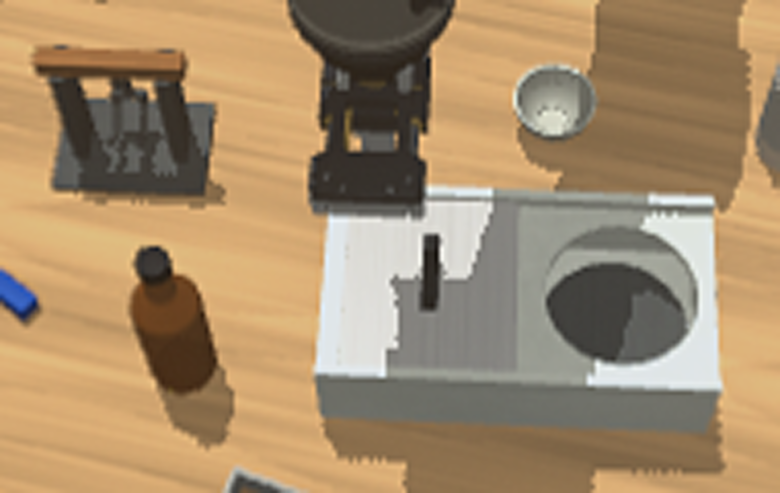

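The lifter hangs upright in its cradle exactly as before, at (110,60), and the well is open at (622,310). I'm lowering behind the handle at (430,272) and pushing.

```bash
python3 -m pendant '[[0,[0,0,0.05],[0,0,0]],[0,[0,0,0.12],[0,0,0]],[0,[0,0,0.19],[0,0,0]],[0,[0,0,0.25],[0,0,0]],[0,[0,0,0.285],[0,0,0]],[0,[0,0,0.302],[0,0,0]],[0,[0,0,0.302],[0,0,0]],[0,[0.015,0,0.302],[0,0,0]],[0,[0.03,0,0.302],[0,0,0]],[0,[0.045,0,0.302],[0,0,0]],[0,[0.06,0,0.302],[0,0,0]],[0,[0.08,0,0.302],[0,0,0]]]'
python3 -m pendant '[[0,[0.02,0,0],[0,0,0]],[0,[0.04,0,0],[0,0,0]],[0,[0.06,0,0],[0,0,0]],[0,[0.08,0,0],[0,0,0]],[0,[0.1,0,0],[0,0,0]],[0,[0.12,0,0],[0,0,0]],[0,[0.14,0,0],[0,0,0]],[0,[0.16,0,0],[0,0,0]],[0,[0.18,0,0],[0,0,0]],[0,[0.2,0,0],[0,0,0]],[0,[0.21,0,0],[0,0,0]],[0,[0.21,0,0],[0,0,0]]]'
python3 go.py 582.2 66 118 100.7
```

```text
t: 28.2
eef_pos: [609.0, -73.3, 118.6]
tool_rot: [179.9, 0.0, 100.8]
force: [1.1, -1.0, 0.5]
width: 0.004
gripper_force: 0.9
t: 29.4
eef_pos: [588.8, 30.5, 118.0]
tool_rot: [-180.0, -0.0, 100.9]
force: [-0.2, 0.2, 0.4]
width: 0.005
gripper_force: 0.0
shift [ 0.072  0.    -0.   ] turn [-0.    -0.001  0.006]
```

```bash
python3 -m pendant '[[0,[0.012,0,0],[0,0,0]],[0,[0.02,0,0],[0,0,0]],[0,[0.026,0,0],[0,0,0]],[0,[0.03,0,0],[0,0,0]],[0,[0.034,0,0],[0,0,0]],[0,[0.038,0,0],[0,0,0]]]'; python3 -m pendant '[[0,[0.003,0,0],[0,0,0]],[0,[0.006,0,0],[0,0,0]]]';python3 -m pendant '[[0,[0.003,0,0],[0,0,0]],[0,[0.006,0,0],[0,0,0]]]'
```

```text
t: 30.0
eef_pos: [585.4, 48.1, 117.9]
tool_rot: [-180.0, 0.0, 100.8]
force: [-0.4, -1.1, -1.4]
width: 0.004
gripper_force: 0.8
t: 30.2
eef_pos: [585.2, 49.3, 118.0]
tool_rot: [-180.0, 0.1, 100.7]
force: [2.5, -14.4, -0.3]
width: 0.005
gripper_force: 7.5
t: 30.4
eef_pos: [585.1, 49.5, 118.0]
tool_rot: [-180.0, 0.3, 100.6]
force: [5.1, -27.3, -0.5]
width: 0.006
gripper_force: 13.8
```

The end stop is reached: the force climbed to 27 N with no motion. I'm backing off, rising and checking.

```bash
python3 -m pendant '[[0,[-0.02,0,0],[0,0,0]],[0,[-0.05,0,0],[0,0,0]],[0,[-0.06,0,0],[0,0,0]],[0,[-0.06,0,-0.06],[0,0,0]],[0,[-0.06,0,-0.14],[0,0,0]],[0,[-0.06,0,-0.22],[0,0,0]],[0,[-0.15,0,-0.3],[0,0,0]],[0,[-0.24,0,-0.35],[0,0,0]],[0,[-0.33,0,-0.35],[0,0,0]],[0,[-0.36,0,-0.35],[0,0,0]],[0,[-0.36,0,-0.35],[0,0,0]]]'
python3 - <<'E'
from m import *
z=cam("scene"); p,d,K,k1,M=z; v,u=np.nonzero(d>0); X=bydepth(np.c_[u,v],d,K,k1,M)
s=(np.hypot(*(X[:,:2]-[582,64]).T)<40)&(X[:,2]>114)&(X[:,2]<140); print('handle',rect(X[s]))
for n,c,a,b,r in(('loop',(430,347),55,90,70),('grip',(501,-364),137,155,90),('jarB',(355,-205),60,230,45),('botA',(370,177),60,230,45),('botB',(683,-260),60,230,60),('bot2',(673,284),60,230,60),('ram',(394,-22),15,60,50)):
    w=(np.hypot(*(X[:,:2]-c).T)<r)&(X[:,2]>a)&(X[:,2]<b); print(n,rect(X[w]))
save('end.png',cv2.resize(p,(800,600),interpolation=cv2.INTER_CUBIC))
E
```

```text
t: 31.5
eef_pos: [618.2, -126.9, 292.9]
tool_rot: [-180.0, 0.0, 100.5]
force: [-0.3, -0.1, -0.0]
width: 0.003
gripper_force: 0.0
handle (array([584.7,  65.3]), 'L', 51.2, 'W', 12.4, 'ang', 9.4, 'n', 80, 'z', array([118., 127., 132.]))
loop (array([432.2, 346.6]), 'L', 92.1, 'W', 10.3, 'ang', 60.2, 'n', 78, 'z', array([62., 72., 78.]))
grip (array([ 503.4, -363.1]), 'L', 119.7, 'W', 26.7, 'ang', 97.5, 'n', 211, 'z', array([139., 145., 149.]))Traceback (most recent call last):
  File "<stdin>", line 5, in <module>
  File "m.py", line 10, in rect
    return np.round(r[0],1),'L',round(float(np.hypot(*e)),1),'W',round(float(np.hypot(*g)),1),'ang',round(float(np.degrees(np.arctan2(e[1],e[0]))%180),1),'n',len(X),'z',np.round(np.percentile(X[:,2],[5,50,95]),0)
                                                                                                                                                                                  ~~~~~~~~~~~~~^^^^^^^^^^^^^^^^^^
    return _quantile_unchecked(
        a, q, axis, out, overwrite_input, method, keepdims, weights)
    return _ureduce(a,
                    func=_quantile_ureduce_func,
    ...<5 lines>...
                    overwrite_input=overwrite_input,
                    method=method)
    r = func(a, **kwargs)
    result = _quantile(arr,
                       quantiles=q,
    ...<2 lines>...
                       out=out,
                       weights=wgt)
    slices_having_nans = np.isnan(arr[-1, ...])
                                  ~~~^^^^^^^^^
IndexError: index -1 is out of bounds for axis 0 with size 0
```

Run:
```python
from m import *
for cn in("scene","top"):
  p,d,K,k1,M=cam(cn); v,u=np.nonzero(d>0); X=bydepth(np.c_[u,v],d,K,k1,M)
  for n,c,a,b,r in(('jarB',(355,-205),60,230,45),('botA',(370,177),60,230,45),('botB',(683,-260),60,230,60),('bot2',(673,284),60,230,60),('ram',(394,-22),15,60,50),('big',(441,672),60,230,60),('cover',(584,65),93,100,70)):
    w=(np.hypot(*(X[:,:2]-c).T)<r)&(X[:,2]>a)&(X[:,2]<b); print(cn,n,rect(X[w]) if w.sum()>5 else 'hidden')
```

```text
scene jarB hidden
scene botA (array([373.1, 181.3]), 'L', 58.1, 'W', 57.3, 'ang', 39.3, 'n', 548, 'z', array([ 70., 144., 173.]))
scene botB (array([ 688.6, -259.5]), 'L', 54.1, 'W', 45.1, 'ang', 123.3, 'n', 407, 'z', array([ 70., 126., 191.]))
scene bot2 (array([677.8, 286.9]), 'L', 54.5, 'W', 46.6, 'ang', 60.2, 'n', 459, 'z', array([ 70., 127., 192.]))
scene ram (array([395. , -19.8]), 'L', 68.6, 'W', 67.4, 'ang', 46.2, 'n', 204, 'z', array([17., 33., 43.]))
scene big (array([443.7, 671.3]), 'L', 75.4, 'W', 56.8, 'ang', 17.5, 'n', 522, 'z', array([ 70., 122., 131.]))
scene cover (array([584.3,  64.8]), 'L', 138.9, 'W', 131.8, 'ang', 9.3, 'n', 1140, 'z', array([94., 96., 99.]))
top jarB (array([ 351.3, -230.7]), 'L', 22.8, 'W', 0.8, 'ang', 179.6, 'n', 7, 'z', array([167., 172., 175.]))
top botA (array([368.5, 176.6]), 'L', 58.0, 'W', 57.1, 'ang', 152.8, 'n', 338, 'z', array([ 81., 168., 174.]))
top botB (array([ 677.4, -260.2]), 'L', 53.2, 'W', 42.7, 'ang', 66.4, 'n', 226, 'z', array([ 73., 128., 192.]))
top bot2 (array([670.6, 284. ]), 'L', 51.9, 'W', 48.9, 'ang', 136.1, 'n', 287, 'z', array([ 73., 127., 191.]))
top ram (array([393.2, -13.4]), 'L', 69.5, 'W', 49.1, 'ang', 178.0, 'n', 146, 'z', array([16., 29., 44.]))
top big (array([440.6, 676.7]), 'L', 76.4, 'W', 71.0, 'ang', 67.2, 'n', 480, 'z', array([ 69., 124., 130.]))
top cover (array([583.9,  63.1]), 'L', 138.5, 'W', 131.2, 'ang', 3.9, 'n', 910, 'z', array([93., 96., 99.]))
```

Everything stands where it was. The jar is partly hidden by the arm, but its visible rim is in place. The cover plate is over the well, so I'm handing in.

```bash
python3 -c "
from plant import bot
print(bot.close_job())"
```

```text
the job is handed in; nothing more can be done
None
```

The job is handed in at about 32 s: the lid lies in the middle of the drip tray, the lifter hangs upright in its cradle, and the cover is home against its end stop. The bystanders measured in place, though one jar was mostly hidden by the arm at the last check, with only its rim seen where it should be.

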